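Gauge two spacer bars and sort them by length

ROBOT

A 6-joint arm with a two-finger parallel gripper is mounted at the origin on the work surface. World frame = base frame: x ahead of the robot, y to its left, z up, the work surface at z = 0. Lengths are in mm, angles in rad, forces in N, time in s.
With the tool pointing down it reaches from about 275 to 750 mm from the base axis. Payload 10.2 kg.
Tool frame: the origin (TCP) lies on the centre line of the jaws, within the pads' length; the fingertips stand r.tcp_to_tips ahead of it and the grasp point (between the pads) lies 6 mm ahead of it (r.tcp_to_tips is the distance from the TCP to the fingertips, in mm); z points along the fingers, y is the line along which they close (so a half turn about z gives the same grasp; the last joint's range is limited). The gripper opens to 88 mm and grips with 3 to 60 N. Pads are 18 mm wide; open, the fingers measure 123 mm over their backs; the gripper's body (75 mm by 187 mm) begins 45 mm behind the grasp point.
Start: joints at [-1.565, 0.313, 1.498, -0, 1.331, -0.223], TCP at [119.061, -511.328, 263.72] pointing down, gripper open.
Joint ranges: [-2.94, 2.94], [-0.97, 2.17], [0.19, 2.56], [-1.23, 4.37], [0.02, 3.11], [-2.88, 2.88]. Speed limits (rad/s): [2.39, 2.39, 3.01, 3.14, 3.14, 3.14].

INTERFACE

Orientations are given as a rotation vector (axis times angle).
In Python, from plant import r gives the robot as it stands. Calls block until the motion is done:
- r.movep(position, orientation): joint-space move of the TCP to a pose.
- r.movel(position, rate=150, rotation=None, max_force=None): straight line of the TCP; rotation=None keeps the orientation; rate is the mean speed in mm/s. With max_force (N) it stops when the force on the tool has changed by that much, and returns True; else False.
- r.move_j(angles): joint-space move.
- r.command_gripper(opening, f_grip=None): opening from 0.0 (shut) to 1.0 (fully open); f_grip is the grip in N (None keeps the last); returns when the fingers have stopped.
- r.sleep(seconds).
- r.inverse_kinematics(position, orientation): joint angles nearest the present ones, or None.
- r.get_state(): the state.
- r.grab_frame(name): name is "scene" or "top" or "wrist"; returns the picture (400x640x3 uint8, blue, green, red); there is no depth.
- r.get_calibration(name): a dict with "K" (3x3 intrinsics, pixels), "origin" and "orientation" of the camera in the world; the wrist camera has in their place "tool_from_camera" (4x4, takes a point from camera to tool coordinates, whose origin is the TCP and whose axes are the flange's). Camera axes: x right, y up, looking along -z (the intrinsics and any distortion apply to the point x, -y, -z); pixel columns grow to the right and rows downward; lengths in mm; the calibration is good to about 2 mm. A picture is of the moment at which its call begins: read the wrist's pose just before it. get_calibration takes no time and is no camera call.
A pose or a line that the arm cannot do raises r.Unreachable and nothing moves.
- r.close_job(): hands the job in; it is judged then, once.
Trained networks look in the newest picture that a camera, given by its name, has taken for a name from the list of things; names that differ only in an ending like _2 or _b are one class to them, and where a whole thing is asked for, a point or a joint stands for the part that bears it (a point fixed in the world has none). Each returns a list of dicts, best first, with "p" (0 to 1); they miss things now and then, are a little off and sometimes report something else, mostly with a low value. They report only what shows in the picture. A call takes as long as a camera call. They do not tell look-alikes from the thing itself.
- r.find_in(camera, label): "box" ([left, top, right, bottom] in pixels, round what is visible of it).
- r.trace(camera, label): "pixels" (400x640 bool, what is visible of it) and "box" ([left, top, right, bottom] in pixels, round what is visible of it).
The state is a dict: "time": time; "joint_pos": joint angles; "qvel": joint speeds; "tau": joint torques, N m; "position": TCP position; "tcp_rot": TCP orientation; "ft_force": force on the tool from outside, world axes, zero at the start; "ft_torque": the same for the moment, N m; "finger_gap": opening from 0.0 (shut) to 1.0 (fully open); "grip_force": force on a finger pad.
Only numpy, scipy, OpenCV 4.12 (cv2) and the standard library are available. Lean on these libraries where they do the work, as an engineer would, in place of code of your own. Each camera call takes 0.05 s, during which the arm holds its last target. There are 200 camera calls.

TASK

Beside the microscope, two aluminium spacer bars must be sorted by length with the slot gauge. Take the blue-tipped bar first: draw it out through the slot in the blue bin, try it along the slot between the gauge's yellow stops (lower it until it either drops in fully or is stopped by resting on a stop), and lay it flat in the green tray if it drops in or in the red tray if it is too long; then do the same with the orange-tipped bar. Leave the other things on the bench where they are.

Things in the scene. Friction and masses are not known exactly. Their poses are not given: they have to be found in the camera images.
- blue_bar_mid (a point): Blue-tipped aluminium bar, 14 x 14 mm section, 0.09 kg, length 150 or 162 mm (unmarked). Point at its centre, half-way up; x runs along it away from the coloured end. At the start it lies in either lane of the bin, coloured end towards the robot and up, sloping 20 degrees (0.35 rad), 50 to 70 mm of it outside the slot.
- orange_bar_mid (a point): Orange-tipped aluminium bar, 14 x 14 mm section, 0.09 kg, length 150 or 162 mm (unmarked). Point at its centre, half-way up; x runs along it away from the coloured end. At the start it lies in either lane of the bin, coloured end towards the robot and up, sloping 20 degrees (0.35 rad), 50 to 70 mm of it outside the slot. May be of the same length as the blue-tipped one or not.
- bin: Blue covered bin, 110 (x) x 130 (y) x 74 mm high, fixed, closed roof. Origin under its centre; its front wall faces -x (the robot). Walls 6 mm. Two slots in the front wall, 20 mm wide, at y = +35 and -35 mm, from a sill 35 mm above the bench up to 68 mm. A bar comes out only along its own slope; after 95 mm it is clear.
- gauge: Length gauge, a fixed steel fixture: base plate 190 (x) x 56 (y) x 10 mm, at each end a seat (|x| = 62 to 78 mm, top 34 mm above the bench) and behind it a yellow stop (face at |x| = 78 mm, top at 49 mm). Cheeks on the seats, 8 mm high and 20 mm apart, guide the bar sideways. Between the seats it is open down to the base plate. Origin under its centre.
- gauge_slot (a point): Centre of the gauge's slot, where the centre of a bar lying fully in it would be, 41 mm above the bench; x along the slot, z up. The slot is 156 mm long from stop to stop: a 150 mm bar drops in with 6 mm to spare and lies level on the seats; a 162 mm bar does not go in and stays up on a stop.
- green_tray: Green shallow fixed tray, 200 (x) x 110 (y) x 22 mm high, walls and floor 4 mm. Origin under its centre. Two rubber ribs, 8 mm wide, run across in y at x = -22 and +22 mm, tops at 12 mm: bars lie on them along x. For bars that drop into the gauge. A plain bar already lies in it along x at y = +36 mm; the rest is free.
- red_tray: Red shallow fixed tray, 200 (x) x 110 (y) x 22 mm high, walls and floor 4 mm. Origin under its centre. Two rubber ribs, 8 mm wide, run across in y at x = -22 and +22 mm, tops at 12 mm: bars lie on them along x. For bars too long for the gauge. A plain bar already lies in it along x at y = +36 mm; the rest is free.
- green_sample_mid (a point): The plain bar lying in the green tray (its centre, x along it).
- red_sample_mid (a point): The plain bar lying in the red tray (its centre, x along it).
- objective: Bystander: steel microscope objective standing on the bench, 30 mm across, 46 mm tall; origin under its centre.
- oil: Bystander: small amber bottle, 32 mm across, 70 mm tall; origin under its centre.
- dish: Bystander: clear round dish, 90 mm across, 15 mm tall; origin under its centre.
Not all that is in view belongs to the job. What is shaped like the part that bears blue_bar_mid but purple is not meant.

How it is judged (in metres and radians):
On the way, in this order (a step that is already met when the one before it is completed fails the run):
1. the blue-tipped bar is tried in the gauge: it lies along the slot and presses on the gauge (x of blue_bar_mid in the frame of gauge_slot between -0.03 and 0.03 m and y of blue_bar_mid in the frame of gauge_slot between -0.012 and 0.012 m and z of blue_bar_mid in the frame of gauge_slot between -0.005 and 0.028 m and angle between the x axis of blue_bar_mid and the x axis of gauge_slot, either way round below 0.3 rad and contact force between blue_bar and gauge above 0.3 N), for 0.1 s.
2. the blue-tipped bar is laid flat in the red tray and let go (x of blue_bar_mid in the frame of red_tray between -0.03 and 0.03 m and y of blue_bar_mid in the frame of red_tray between -0.052 and 0.052 m and z of blue_bar_mid in the frame of red_tray between 0.012 and 0.026 m and angle between blue_bar_mid's own x axis and vertical between 1.47 and 1.67 rad and contact force between the fingers and blue_bar below 0.05 N and linear speed of blue_bar below 0.02 m/s and angular speed of blue_bar below 0.2 rad/s), for 0.2 s.
3. the orange-tipped bar lies fully down in the gauge's slot (x of orange_bar_mid in the frame of gauge_slot between -0.007 and 0.007 m and y of orange_bar_mid in the frame of gauge_slot between -0.006 and 0.006 m and z of orange_bar_mid in the frame of gauge_slot between -0.004 and 0.004 m and angle between the x axis of orange_bar_mid and the x axis of gauge_slot, either way round below 0.08 rad), for 0.2 s.
At the end, for the whole second after the job is handed in: The blue-tipped bar (too long) lies in the red tray and the orange-tipped bar (drops in) in the green tray, each flat on the ribs within 0.1 rad of level, its centre within 30 mm of the tray's middle along x, inside the walls, released and at rest (all of step 2 and x of orange_bar_mid in the frame of green_tray between -0.03 and 0.03 m and y of orange_bar_mid in the frame of green_tray between -0.052 and 0.052 m and z of orange_bar_mid in the frame of green_tray between 0.012 and 0.026 m and angle between orange_bar_mid's own x axis and vertical between 1.47 and 1.67 rad and linear speed of orange_bar below 0.02 m/s and angular speed of orange_bar below 0.2 rad/s and contact force between the fingers and orange_bar below 0.05 N); the robot touches nothing.
It fails at once if a plain bar in a tray displaced by more than 30 mm (distance of any of green_sample_mid, red_sample_mid from where it was at the start of the episode above 0.03 m).
It fails at once if another thing on the bench displaced by more than 30 mm (distance of any of objective, oil, dish from where it was at the start of the episode above 0.03 m).
It also fails if it takes over 72 s, if anything falls off the work surface, if the arm or the gripper's body presses on something with over 40 N, if the wrist force passes 120 N, or if a joint passes its speed limit or range.

## Working session

There is one attempt and no reset: what is moved stays moved. The work goes in short steps, each a Python script; the robot and the scene stay as the last script left them, time stands still between calls to the robot, and variables do not carry over. Pictures are saved under pics/ and viewed, at most 10 in all, crops included, and the job is handed in when it is done.

```bash
ls; mkdir -p pics; python3 - <<'E'
from plant import r
import cv2
for n in("top","scene"):
    cv2.imwrite(f"pics/{n}0.png",r.grab_frame(n)); c=r.get_calibration(n); print(n,c)
    for l in("blue_bar_mid","orange_bar_mid","bin","gauge","green_tray","red_tray","green_sample_mid","red_sample_mid","objective","oil","dish"):
        print(l,[(round(d['p'],2),[round(float(v)) for v in d['box']]) for d in r.find_in(n,l)])
print(r.get_calibration("wrist"),r.tcp_to_tips,r.get_state())
E
```

```text
pics
top {'K': array([[388.29908831,   0.        , 324.28285421],
       [  0.        , 388.29908831, 192.49307476],
       [  0.        ,   0.        ,   1.        ]]), 'origin': array([ 428.27448789,   23.57602081, 1127.62694462]), 'orientation': array([ 0.11285751, -0.13617762, -1.5515773 ])}
blue_bar_mid [(0.8, [209, 267, 262, 292]), (0.48, [306, 225, 314, 242])]
orange_bar_mid [(0.46, [281, 224, 292, 247])]
bin [(0.55, [266, 182, 318, 230])]
gauge [(0.88, [219, 161, 243, 231]), (0.74, [415, 178, 425, 231])]
green_tray [(0.86, [413, 173, 449, 245])]
red_tray [(0.87, [359, 193, 401, 262])]
green_sample_mid [(0.72, [266, 182, 318, 230]), (0.62, [417, 177, 424, 230]), (0.48, [282, 227, 290, 244])]
red_sample_mid [(0.61, [362, 196, 373, 257])]
objective [(0.56, [351, 141, 358, 150])]
oil [(0.53, [284, 131, 296, 140])]
dish [(0.58, [390, 137, 417, 165])]
scene {'K': array([[403.97624886,   0.        , 323.22739664],
       [  0.        , 403.97624886, 191.89755404],
       [  0.        ,   0.        ,   1.        ]]), 'origin': array([ 893.233352  , -519.65676939,  713.79834046]), 'or
[... 1218 characters left out ...]
e': 1.2, 'joint_pos': array([-1.56540507e+00,  3.12890316e-01,  1.49769587e+00, -3.53127582e-06,
        1.33101352e+00, -2.23417197e-01]), 'qvel': array([-1.77748836e-03, -9.42182422e-04, -8.35431639e-05,  1.33034098e-03,
       -7.08679448e-04,  1.60304422e-03]), 'tau': array([ 2.46453765e-04, -4.02114594e+01, -2.52411675e+01,  6.95267343e-02,
        3.19631584e-02, -1.95167786e-05]), 'position': array([ 119.05764226, -511.32600995,  263.72669148]), 'tcp_rot': array([-3.12104849e+00, -3.58628442e-01,  4.15146278e-06]), 'ft_force': array([-0.66365756, -0.6064784 ,  0.39467909]), 'ft_torque': array([-0.02299864,  0.02047098,  0.01972268]), 'grip_force': 0.0, 'finger_gap': 1.002764760984929}
```

View pictures.

```bash
python3 - <<'E'
import cv2
a=cv2.imread("pics/top0.png")[110:310,190:470]
cv2.imwrite("pics/v1.png",cv2.resize(a,None,fx=2.8,fy=2.8,interpolation=cv2.INTER_CUBIC))
E
```

```text
(no output)
```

View pics/v1.png

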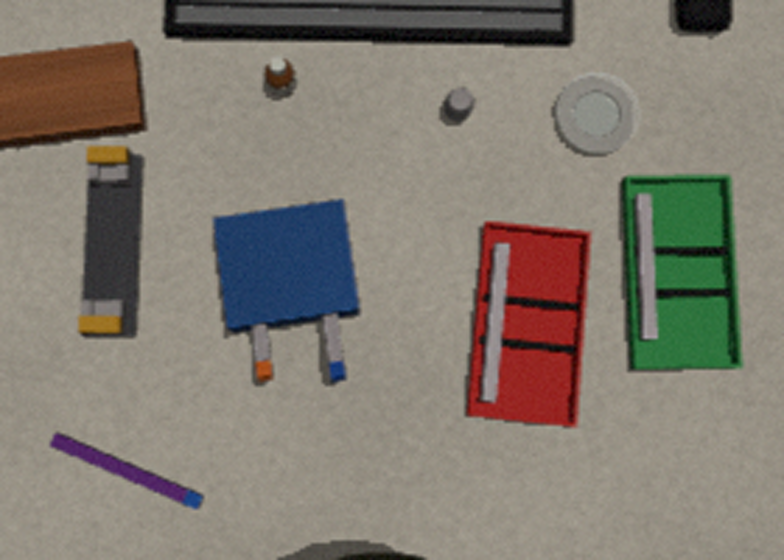

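View pics/scene0.png

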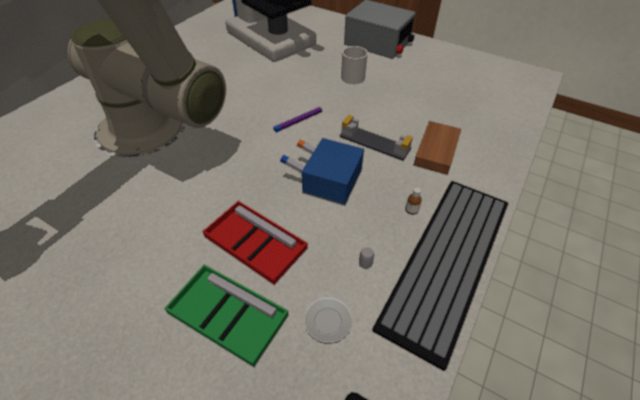

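```bash
cat > h.py <<'E'
from plant import r
import numpy as np, cv2
from scipy.spatial.transform import Rotation as R
from scipy.optimize import minimize
def campose(n):
    c=r.get_calibration(n)
    if n!="wrist": return c["K"],R.from_rotvec(c["orientation"]).as_matrix(),np.array(c["origin"])
    s=r.get_state(); Rt=R.from_rotvec(s["tcp_rot"]).as_matrix(); T=c["tool_from_camera"]
    return c["K"],Rt@T[:3,:3],Rt@T[:3,3]+s["position"]
def proj(P,cp):
    K,Rc,o=cp; q=(np.asarray(P,float)-o)@Rc; q=q*[1,-1,-1]; u=q@K.T
    return u[:,:2]/u[:,2:]
def unproj(uv,z,cp):
    K,Rc,o=cp; d=np.linalg.inv(K)@[uv[0],uv[1],1.]; d=Rc@(d*[1,-1,-1]); return o+d*(z-o[2])/d[2]
def box(x0,x1,y0,y1,z0,z1): return np.array([[x,y,z] for x in(x0,x1) for y in(y0,y1) for z in(z0,z1)],float)
MODEL={"bin":[box(-55,55,-65,65,0,74)],
 "gauge":[box(-95,95,-28,28,0,10)]+[box(*s,-14,14,0,49) for s in((-95,-78),(78,95))]+[box(*s,-14,14,0,40) for s in((-78,-62),(62,78))],
 "green_tray":[box(-100,100,-55,55,0,22)],"red_tray":[box(-100,100,-55,55,0,22)]}
def place(P,x,y,a): c,s=np.cos(a),np.sin(a); return P@np.array([[c,s,0],[-s,c,0],[0,0,1]])+[x,y,0]
def render(parts,pose,cp):
    m=np.zeros((400,640),np.uint8)
    for P in parts:
        h=cv2.convexHull(np.clip(proj(place(P,*pose),cp),-2000,3000).astype(np.float32))
        cv2.fillPoly(m,[np.round(h*16).astype(np.int32)],255,cv2.LINE_AA,4)
    return m/255.
def fit(parts,p0,views):   # views: (mask,cp)
    bl=[(cv2.GaussianBlur(m.astype(np.float32),(0,0),1.2),cp) for m,cp in views]
    def cost(q):
        return sum(np.abs(cv2.GaussianBlur(render(parts,(q[0],q[1],q[2]/100),cp).astype(np.float32),(0,0),1.2)-m).sum()/m.sum() for m,cp in bl)
    b=None
    for da in(0,):
        q=minimize(cost,[p0[0],p0[1],p0[2]*100],method="Nelder-Mead",options=dict(initial_simplex=np.array([[p0[0],p0[1],p0[2]*100]]*4)+np.array([[0,0,0],[12,0,0],[0,12,0],[0,0,12]]),xatol=.1,fatol=1e-5))
        b=q if b is None or q.fun<b.fun else b
    return np.array([b.x[0],b.x[1],b.x[2]/100]),b.fun
E
python3 - <<'E'
from h import *
cp=campose("top"); r.grab_frame("top")
for n in MODEL:
    d=r.trace("top",n)[0]; m=d["pixels"]; v,u=np.nonzero(m); p=unproj((u.mean(),v.mean()),15,cp)
    print(n,round(d["p"],2),d["box"],m.sum(),*fit(MODEL[n],(p[0],p[1],0),[(m,cp)]))
for n,uv,z in(("blue tip",(310,243),62),("orange tip",(284,243),62),("oil",(290,137),35),("purple",(235,278),7)): print(n,unproj(uv,z,cp))
E
```

```text
bin 0.76 [264.8, 181.8, 319.2, 229.6] 1974 [5.66261024e+02 9.68637221e+01 1.88327622e-01] 0.06966321915388107
gauge 0.9 [217.6, 162.4, 241.6, 229.2] 1281 [5.92918106e+02 2.82717347e+02 7.48745457e-03] 0.13861680030822754
green_tray 0.94 [411.2, 173.2, 452.6, 244.1] 2350 [ 5.71069883e+02 -3.08647498e+02  1.41103033e-02] 0.23352661728858948
red_tray 0.81 [359.3, 187.7, 400.6, 262.8] 2353 [ 5.15016737e+02 -1.48864266e+02 -7.39153951e-02] 0.22892622649669647
blue tip [459.34068106  45.78900462  62.        ]
orange tip [458.29363209 116.42894471  62.        ]
oil [765.49459631 110.74559683  35.        ]
purple [360.14778339 255.8517827    7.        ]
```

```bash
cat >> h.py <<'E'
DOWN=np.array([np.pi,0,0])
E
python3 - <<'E'
from h import *
print(r.get_state()["time"])
V={"red_tray":(475,-149),"bin":(480,92),"gauge":(540,270)}
P0={"bin":(566,97,.188),"gauge":(593,283,.007),"red_tray":(515,-149,-.07),"green_tray":(571,-308,.014)}
def see(n,k):
    t=r.trace("wrist",k)
    for d in t[:2]:
        m=d["pixels"].astype(np.uint8)
        v,u=np.nonzero(m)
        if "tray" in k:
            m=cv2.fillPoly(np.zeros_like(m),[cv2.convexHull(np.stack([u,v],1).astype(np.int32))],1)
        print(n,k,round(d["p"],2),d["box"],m.sum(),*fit(MODEL[k],P0[k],[(m,cp)]),flush=True)
for n,(x,y) in V.items():
    r.movep([x,y,240],DOWN); r.sleep(.2); cp=campose("wrist"); print(r.get_state()["position"],r.get_state()["time"])
    f=r.grab_frame("wrist"); cv2.imwrite(f"pics/w_{n}.png",f)
    see(n,n)
    if n=="red_tray": see(n,"green_tray")
    if n=="bin":
        for l in("blue_bar_mid","orange_bar_mid"):
            print(l,[(round(d['p'],2),np.round(d['box'])) for d in r.find_in("wrist",l)])
    np.savez(f"cp_{n}.npz",K=cp[0],R=cp[1],o=cp[2])
cv2.imwrite("pics/v2.png",np.vstack([cv2.imread("pics/w_bin.png")[:300],cv2.imread("pics/w_gauge.png")[:300]]))
E
```

```text
1.45
[ 474.86506147 -149.54009019  239.99289762] 3.4917
red_tray red_tray 0.84 [273.2, 45.9, 386.4, 238.1] 18452 [ 5.14766759e+02 -1.48484880e+02 -8.78222972e-02] 0.012801986187696457
red_tray green_tray 0.57 [407.6, 0.0, 534.9, 188.8] 20845 [ 5.70395401e+02 -3.06308301e+02  2.16091585e-02] 0.008416468277573586
[480.24289294  90.95649673 239.92991753] 4.7917
bin bin 0.91 [231.8, 28.4, 387.5, 173.5] 17884 [5.63768266e+02 9.85689636e+01 1.62538803e-01] 0.03206159546971321
blue_bar_mid [(0.93, array([355., 155., 377., 217.])), (0.62, array([135., 245., 258., 296.]))]
orange_bar_mid [(0.65, array([352., 158., 378., 220.])), (0.62, array([284., 173., 307., 216.]))]
[540.19066678 268.63569752 240.43307142] 5.9667
gauge gauge 0.69 [280.0, 38.4, 334.1, 232.1] 8927 [5.88551254e+02 2.84514107e+02 8.11306938e-03] 0.05922592058777809
gauge gauge 0.2 [613.2, 187.2, 640.0, 257.4] 913 [ 65.    379.      3.167] 1.0
```

View pics/v2.png

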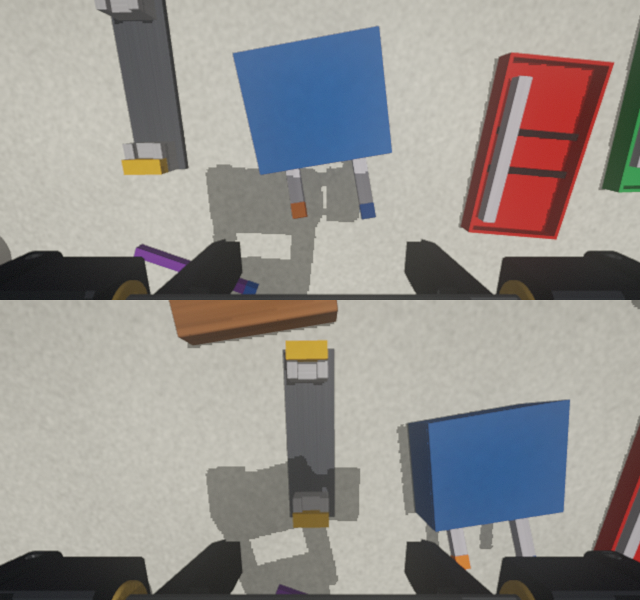

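```bash
cat >> h.py <<'E'
def gparts(w,t=49): return [box(-95,95,-28,28,0,10)]+[box(*s,-w,w,0,t) for s in((-95,-78),(78,95))]+[box(*s,-w,w,0,42) for s in((-78,-62),(62,78))]
def slopebox(s,yl):   # bar in bin frame, s mm outside front face
    c,n=np.cos(.349),np.sin(.349); P=box(0,150,-7,7,-7,7)  # x from tip inward
    Q=np.stack([P[:,0]*c+P[:,2]*n, P[:,1], -P[:,0]*n+P[:,2]*c],1)
    return Q+[-55-s*c, yl, 44.6+s*n]
def fitbar(mask,binp,yl0,cp):
    m=cv2.GaussianBlur(mask.astype(np.float32),(0,0),1.2); B=render(MODEL["bin"],binp,cp)
    def cost(q):
        a=render([slopebox(q[0],q[1])],binp,cp)*(1-B); return np.abs(cv2.GaussianBlur(a.astype(np.float32),(0,0),1.2)-m).sum()/m.sum()
    q=minimize(cost,[60,yl0],method="Nelder-Mead",options=dict(initial_simplex=[[60,yl0],[68,yl0],[60,yl0+6]],xatol=.05)); return q.x,q.fun
E
python3 - <<'E'
from h import *
cp=campose("wrist"); r.grab_frame("wrist"); m=r.trace("wrist","gauge")[0]["pixels"]
for w in(20,22,24,26): print(w,*fit(gparts(w),(588.5,284.5,.008),[(m,cp)]))
r.movep([415,90,200],DOWN); r.sleep(.2); cp=campose("wrist"); f=r.grab_frame("wrist")
b=max(r.trace("wrist","bin"),key=lambda d:d["p"]); bp,c=fit(MODEL["bin"],(564,98,.163),[(b["pixels"],cp)]); print("bin",bp,c,b["box"])
g=f.copy()
for l,y in(("blue_bar_mid",-35),("orange_bar_mid",35)):
    for d in r.trace("wrist",l):
        print(l,round(d["p"],2),d["box"],*fitbar(d["pixels"],bp,y,cp) if d["box"][2]-d["box"][0]<60 else "")
        g[cv2.Canny(d["pixels"].astype(np.uint8)*255,1,2)>0]=(0,255,0)
for p in(MODEL["bin"]+[slopebox(60,-35),slopebox(60,35)]):
    for q in proj(place(p,*bp),cp): cv2.circle(g,tuple(int(v) for v in q),1,(0,0,255),-1)
cv2.imwrite("pics/v3.png",cv2.resize(np.hstack([f[40:260,220:440],g[40:260,220:440]]),None,fx=1.8,fy=2.4,interpolation=cv2.INTER_CUBIC))
cv2.imwrite("pics/w_bars.png",f)
E
```

```text
20 [5.88370187e+02 2.84553034e+02 1.03227331e-02] 0.04389190673828125
22 [5.89019288e+02 2.84381930e+02 1.69353498e-02] 0.05240677669644356
24 [5.88326199e+02 2.84368166e+02 1.02554078e-02] 0.06626349687576294
26 [5.88369644e+02 2.83991191e+02 6.18644275e-03] 0.08347925543785095
bin [5.65717407e+02 9.84180675e+01 1.47433605e-01] 0.031073657795786858 [221.4, 3.1, 405.9, 107.2]
blue_bar_mid 0.8 [101.4, 206.0, 248.1, 265.6]
blue_bar_mid 0.71 [355.4, 79.9, 388.3, 162.5] [ 68. -35.] 0.18615223467350006
orange_bar_mid 0.96 [273.6, 97.4, 304.4, 162.5] [56.82882214 34.71789885] 0.11562247574329376
```

View pics/v3.png

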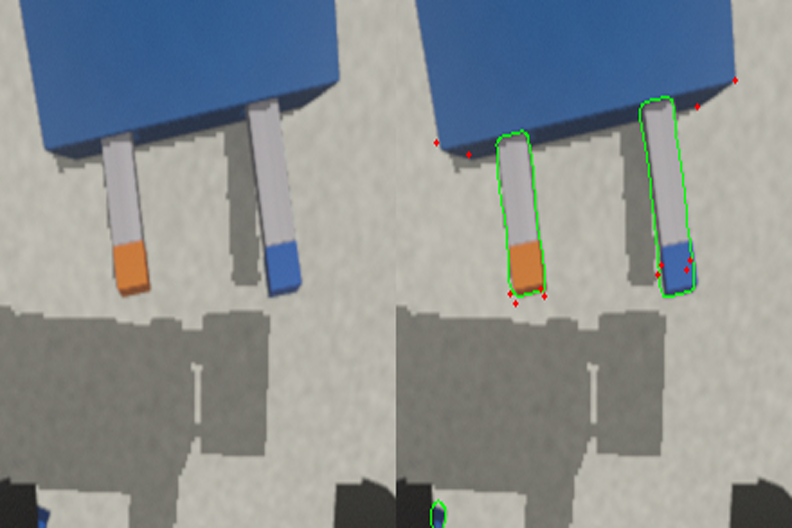

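```bash
python3 - <<'E'
from h import *
cp=campose("wrist")
a=unproj((245,102.5),74,cp);b=unproj((407.8,73.3),74,cp); d=a-b; yaw=np.arctan2(-d[0],d[1]); print("corners",a,b,np.linalg.norm(d),yaw)
ex=np.array([np.cos(yaw),np.sin(yaw),0]); ey=np.array([-ex[1],ex[0],0]); mid=(a+b)/2; o=mid+55*ex; print("bin",o)
for n,t,w in(("blue",(377.8,159.6),(366.1,82.1)),("orange",(294.4,160.8),(285,97.1))):
    s=60
    for i in range(6):
        T=unproj(t,44.6+s*.342+6.6,cp); s=-((T-mid)@ex)/.94+2.4/.94 
    W=unproj(w,44.6+7,cp)
    print(n,"tip",T,"s",s,"yl",(T-mid)@ey,"wall",W,(W-mid)@ey,(W-mid)@ex,"dir",np.arctan2(W[1]-T[1],W[0]-T[0]))
E
```

```text
corners [498.97164765 152.08980399  74.        ] [520.20147196  26.00149     74.        ] 127.86308445348655 0.1668080983012581
bin [563.82314654  98.17760515  74.        ]
blue tip [454.42754781  45.64941402  74.48463935] s 68.08373543657358 yl -33.63552298099215 wall [516.44112322  54.62865706  51.6       ] -35.07737537328022 1.0449747454980123 dir 0.14379543816812546
orange tip [452.91195483 114.79583756  70.85135603] s 57.460105709084836 yl 34.80277391849473 wall [504.51164988 123.25046077  51.6       ] 34.572658439262334 0.6747479196070442 dir 0.16240714002720025
```

```bash
cat >> h.py <<'E'
YAW=.165; BIN=np.array([563.8,98.2])
def level(a): return (R.from_euler('z',a)*R.from_rotvec(DOWN)).as_rotvec()
def pull(s,yl,g=33):
    c,n=np.cos(.349),np.sin(.349); e=np.array([np.cos(YAW),np.sin(YAW),0]); ey=np.array([-e[1],e[0],0]); k=np.array([0,0,1.])
    u=c*e-n*k; w=n*e+c*k; rot=R.from_matrix(np.stack([u,np.cross(-w,u),-w],1)).as_rotvec()
    tip=np.r_[BIN,0]-e*(55+s*c)+ey*yl+k*(44.6+s*n); q=tip+u*g+w*14
    r.command_gripper(.4); r.movep(q+w*90,rot); r.movel(q,rate=100)
    r.command_gripper(0,f_grip=55); st=r.get_state(); print("gap",st["finger_gap"]*88,"F",st["grip_force"],st["ft_force"],flush=True)
    print("pull hit",r.movel(q-u*108,rate=90,max_force=25),r.get_state()["ft_force"],r.get_state()["finger_gap"]*88)
    return q-u*108
E
python3 - <<'E'
from h import *
p=pull(68,-34.4)
r.movel(p+[0,0,80],rate=150,rotation=level(YAW)); r.sleep(.2)
s=r.get_state(); print(s["position"],s["tcp_rot"],s["time"],s["finger_gap"]*88,s["ft_force"],s["ft_torque"])
cv2.imwrite("pics/v4.png",np.vstack([r.grab_frame("wrist"),r.grab_frame("scene")])[:, :][::1]) if 0 else None
a=r.grab_frame("wrist"); b=r.grab_frame("scene")
cv2.imwrite("pics/v4.png",cv2.resize(np.hstack([a,b]),(800,400)) if 0 else np.hstack([cv2.resize(a,(400,250)),b[50:300,150:550]]))
E
```

```text
gap 13.47603474754832 F 54.96071124449372 [ 1.06745333 -0.15215014 -0.08850638]
pull hit False [-0.24671877 -0.00934232 -0.72035681] 13.423145407951015
[387.33509748  34.02446956 185.78834208] [-3.13037776 -0.25917985  0.00385816] 12.6833 13.635679015458798 [ 0.05054747 -0.24902723 -1.42964552] [-0.0129012   0.02517466 -0.02635742]
```

View pics/v4.png

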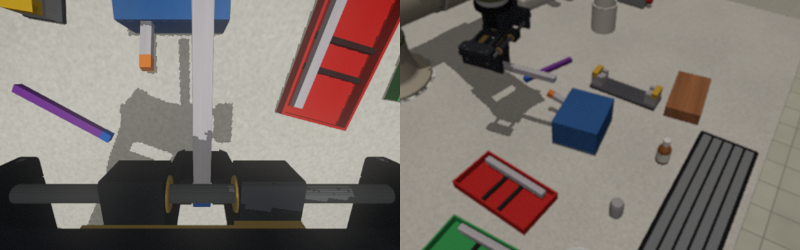

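```bash
python3 - <<'E'
from h import *
a=.01; g=np.array([588.4,284.5,0]); e=np.array([np.cos(a),np.sin(a),0])
p=g-e*(81-33)+[0,0,130]
r.movep(p+[0,0,20],level(a)); r.movel(p); r.sleep(.2)
cp=campose("wrist"); f=r.grab_frame("wrist"); cv2.imwrite("pics/w5.png",f); print(r.get_state()["position"],r.get_state()["time"])
np.savez("cp5.npz",K=cp[0],R=cp[1],o=cp[2])
# expected features
for z,X in((49,78),(49,-78),(34,62),(34,-62)):
    P=place(np.array([[X,y,z] for y in(-20,-10,10,20)],float),*g[:2],a)
    for q in proj(P,cp): cv2.circle(f,tuple(int(round(v)) for v in q),1,(0,255,0) if z==49 else (255,0,255),-1)
B=p-[0,0,14]
for q in proj([B+e*(X-0)+[0,y,7] for X in(-33,117,129) for y in(-7,7)],cp): cv2.circle(f,tuple(int(round(v)) for v in q),1,(0,0,255),-1)
cv2.imwrite("pics/v5.png",cv2.resize(f[0:400,190:450],None,fx=2,fy=1.5,interpolation=cv2.INTER_CUBIC))
E
```

```text
[540.67976637 283.92472751 130.78346884] 14.45
```

View pics/v5.png

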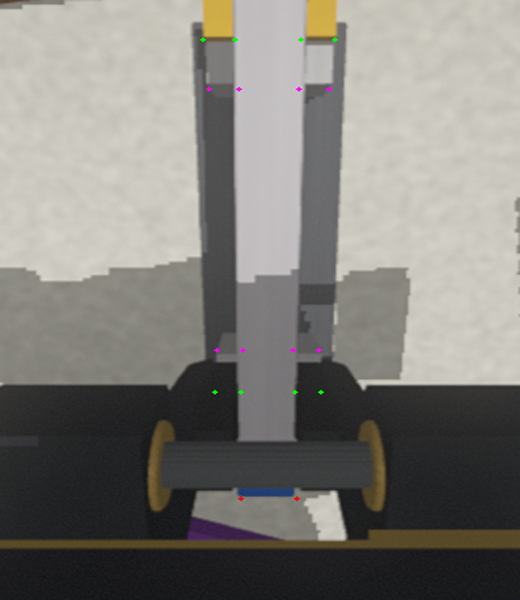

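```bash
python3 - <<'E'
from h import *
p=r.get_state()["position"]
p=p.copy(); p[2]=80; r.movel(p,rate=100); r.sleep(.1); f0=r.get_state()["ft_force"]
p[2]=53; hit=r.movel(p,rate=20,max_force=5); s=r.get_state(); print(hit,s["position"],s["ft_force"]-f0,s["ft_torque"],s["time"])
r.sleep(.3); s=r.get_state(); print(s["position"],s["ft_force"]-f0)
f=r.grab_frame("scene"); cv2.imwrite("pics/v6.png",np.hstack([cv2.resize(f[90:190,300:440],None,fx=3,fy=3,interpolation=cv2.INTER_CUBIC),cv2.resize(r.grab_frame("wrist")[0:400,190:450],(260,300))]))
E
```

```text
True [540.6993421  283.92638978  70.06109102] [-0.38803675 -0.44216889  4.30758921] [-0.04067208  0.07219223  0.00491888] 15.875
[540.71249557 283.93302279  70.07124618] [-0.07338631 -0.14244409  5.31888049]
```

View pics/v6.png

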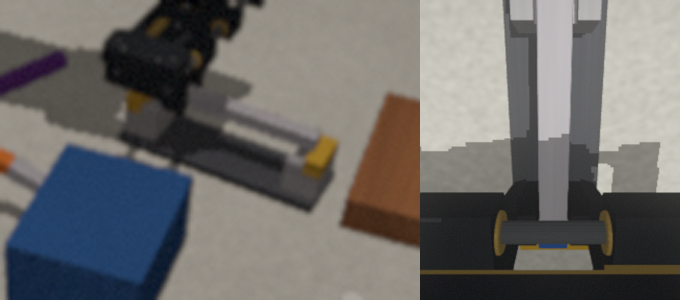

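```bash
cat >> h.py <<'E'
def lay(tray,off,yl=-12):
    x,y,a=tray; e=np.array([np.cos(a),np.sin(a),0]); ey=np.array([-e[1],e[0],0]); q=np.array([x,y,0])+ey*yl-e*off
    s=r.get_state()["position"]; r.movel([s[0],s[1],170],rate=200)
    r.movep(q+[0,0,170],level(a)); r.movel(q+[0,0,48],rate=150); r.sleep(.1)
    print("hit",r.movel(q+[0,0,32],rate=20,max_force=3),r.get_state()["position"],r.get_state()["ft_force"])
    r.command_gripper(.3); r.sleep(.2); r.movel(q+[0,0,150],rate=150); r.sleep(.2); print("t",r.get_state()["time"],flush=True)
RED=(514.8,-148.5,-.088); GREEN=(570.4,-306.3,.0216)
E
python3 - <<'E'
from h import *
lay(RED,48)
a=r.grab_frame("wrist"); b=r.grab_frame("top"); cv2.imwrite("pics/v7.png",np.hstack([a[0:300,150:500],cv2.resize(b[170:270,270:420],(450,300))]))
E
```

```text
hit True [ 465.76866576 -156.1811011    32.9062673 ] [-0.60141141  0.3208557   5.25808544]
t 22.075
```

View pics/v7.png

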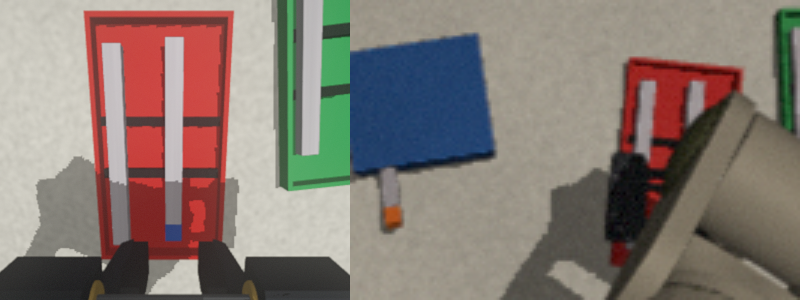

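```bash
python3 - <<'E'
from h import *
p=pull(57.4,34.7)
r.movel(p+[0,0,80],rate=150,rotation=level(YAW))
a=.01; g=np.array([588.9,284.5,0]); e=np.array([np.cos(a),np.sin(a),0])
p=g-e*42+[0,0,130]
r.movep(p+[0,0,20],level(a)); r.movel(p); r.sleep(.3)
cp=campose("wrist"); f=r.grab_frame("wrist"); s=r.get_state(); print(s["position"],s["time"],s["finger_gap"]*88); x,y,z=s["position"]
h=cv2.cvtColor(f,cv2.COLOR_BGR2HSV); m=(h[...,0]<16)&(h[...,1]>150)&(h[...,2]>60); m[:280]=0; m[:,:300]=0; m[:,345:]=0
v,u=np.nonzero(m); print(len(v), (u.min(),u.max(),v.min(),v.max()) if len(v) else "")
print("exp tip top/bottom edges",proj([[x,y,z-14]-33*e+[0,0,k] for k in(7,-7)],cp), "tip at 31",proj([[x,y,z-14]-31*e+[0,0,7]],cp))
for yy in(285,):
    st=[place(np.array([[78,k,49.]]),*g[:2],a)[0] for k in(-15,15)]; print("far stop exp",proj(st,cp))
hy=(abs(h[...,0].astype(int)-23)<6)&(h[...,1]>150); hy[150:]=0; v,u=np.nonzero(hy[:,280:370]); print("yellow",u.min()+280,u.max()+280,v.max())
for P in(proj(place(box(62,78,-10,10,34,42),*g[:2],a),cp),proj([[x,y,z-14]+k*e+[0,l,7] for k in(-33,60) for l in(-7,7)],cp)):
    for q in P: cv2.circle(f,tuple(int(round(w)) for w in q),0,(0,0,255),-1)
cv2.imwrite("pics/v8.png",cv2.resize(f[0:400,240:400],None,fx=3,fy=1.5,interpolation=cv2.INTER_NEAREST))
E
```

```text
gap 13.339633569441007 F 54.99565199017525 [-0.49182279  0.95790323  1.34113734]
pull hit False [-0.18909849  0.16732886 -1.54814437] 13.283461723226486
[547.01045083 284.07533003 130.46115216] 28.7583 13.546425117299917
78 (np.int64(310), np.int64(336), np.int64(326), np.int64(328))
exp tip top/bottom edges [[324.09873922 332.22429009]
 [324.0085318  314.88215376]] tip at 31 [[324.10352504 328.89861512]]
far stop exp [[348.60294343  36.25949383]
 [299.31300991  36.26153026]]
yellow 292 357 35
```

View pics/v8.png

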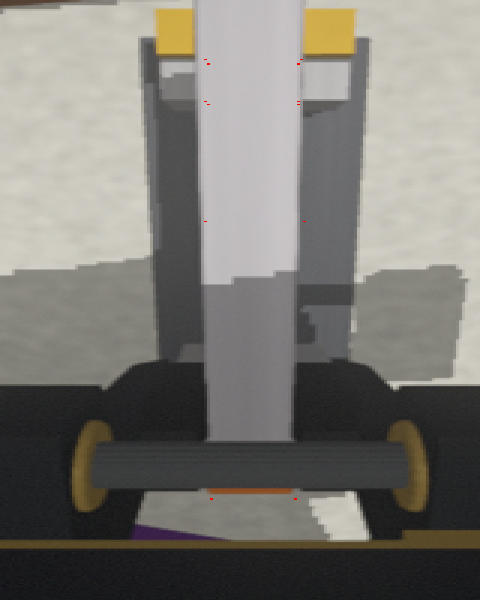

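```bash
python3 - <<'E'
from h import *
p=r.get_state()["position"].copy()+[-1.6,-.7,0]
p[2]=78; r.movel(p,rate=100); r.sleep(.1); f0=r.get_state()["ft_force"]
for dx in(0,-1.5,1.5):
    q=p+[dx,0,0]; r.movel(q,rate=50); q[2]=53
    hit=r.movel(q,rate=20,max_force=4); s=r.get_state(); print(dx,hit,s["position"],s["ft_force"]-f0,s["ft_torque"],s["time"],flush=True)
    if s["position"][2]<57.5: break
E
```

```text
0 True [545.33848643 283.36386567  55.02588808] [-0.59684687 -0.91076197  7.03988162] [-0.04657428  0.13765933  0.01210245] 30.825
```

```bash
python3 - <<'E'
from h import *
r.command_gripper(.3); r.sleep(.5)
f=r.grab_frame("scene"); 
r.command_gripper(0,f_grip=55); s=r.get_state(); print(s["position"],s["finger_gap"]*88,s["ft_force"])
lay(GREEN,44)
a=r.grab_frame("wrist")
s=r.get_state()["position"]; r.movel(s+[0,0,100]); r.movep([380,150,300],DOWN); r.sleep(.3)
b=r.grab_frame("top"); t=r.get_state()["time"]; print(t)
cv2.imwrite("pics/v9.png",np.vstack([np.hstack([cv2.resize(f[90:190,300:440],(420,300)),a[0:300,150:500]]),cv2.resize(b[120:290,200:468],(770,290))]))
E
```

```text
[544.83201038 283.21235011  54.2599363 ] 13.484426482925004 [ 0.46849011 -0.40263543 -0.14287573]
hit True [ 526.51075747 -319.13364051   32.09367172] [-1.66046325  0.0079096   3.7280646 ]
t 38.5667
41.575
```

View pics/v9.png

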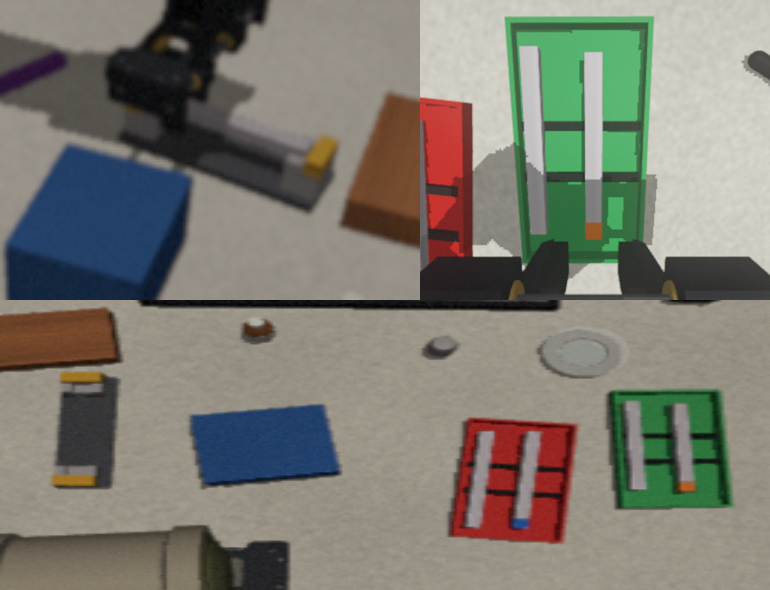

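The gauge view shows the orange bar seated fully between the stops. The final views show the blue-tipped bar in the red tray (about (520,523) in the lower panel) and the orange-tipped bar in the green tray (about (686,487)). Both lie across the ribs, and nothing else has moved.

```bash
python3 -c "
from plant import r
print(r.close_job())"
```

```text
the job is handed in; nothing more can be done
None
```

I handed the job in at about 42 s of the 72 s limit: the blue-tipped bar was stopped on the gauge and lies in the red tray, and the orange-tipped bar dropped in fully and lies in the green tray; the hand-in call returned no verdict.

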